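# Free the sagging gate bolt and hold the gate ajar

### The job

The little wooden gate on the bench is shut by a barrel bolt that sags, so that its thick head catches behind the bent-up lip of the keeper. Take the bolt by its upright handle and, without lifting, draw it back gently until you feel the head butt against the lip; then lift the bolt over the lip while you pull, and draw it right out of the keeper before you swing the gate. Finally pull the gate open towards the robot to about 20 degrees and finish while still gripping the bolt handle, holding the gate still against its closing spring; do not force the bolt against the keeper and leave the bottle, the tub and the tin where they are.

Things in the scene. Friction and masses are not known exactly. Their poses are not given: they have to be found in the camera images.
- gate_frame: Fixed wooden gate frame: a sill 360 mm long (y), 85 mm deep (x), two posts 200 mm high. Origin in mid-length at bench height, in the plane of the shut gate. y runs along the shut gate from the latch post (y = -140 mm) to the hinge post (y = +140 mm); -x faces the robot; z is up. Its place and yaw vary.
- gate (a joint): Gate leaf (pine, 230 mm wide, 18 mm thick, its top edge 168 mm above the bench), hinged about the upright line through gate_hinge; opening angle in rad, 0 shut, growing as the latch end swings to the frame's -x side, towards the robot (clockwise seen from above), to at most 0.9. A spring shuts it: about 0.3 N m when shut, 0.5 N m at 0.35 rad.
- gate_hinge (a point): Point on the upright hinge axis of the gate, at the height of the bolt (138 mm); in the frame at x = -12 mm, y = +117.5 mm.
- bolt_handle (a point): Centre of the grip of the bolt's upright round handle: steel, 18 mm thick, 41 mm tall, top 22 mm above this point, on a 12 mm stem from the bolt 68 mm below; this point is 206 mm above the bench with the bolt down, clear above the gate. The bolt is rigid with it, moves along and up in its staples, swings with the gate, cannot turn. Axes as the gate's (shut: the frame's).
- barrel_bolt: The whole sliding bolt with its handle and head: a 10 mm steel rod 190 mm long. Origin on the rod's axis below the handle. Hidden weight of 1.5 to 3 N; it slides with about 1.5 N of friction.
- bolt_head (a point): Centre of the thick cylindrical head (22 mm thick, 12 mm long) at the latch end of the bolt, 99 mm from the handle's axis towards the latch post.
- bolt_draw (a joint): How far the bolt is drawn back along the gate towards the hinge, frame +y (m): 0 fully in, at most 0.055; starts at 0 to 0.006. With the bolt down the head butts against the keeper's lip somewhere between 0.009 and 0.018, depending on the keeper's place; the head is wholly out past the lip 17 mm farther on.
- bolt_lift (a joint): How far the bolt is raised in its tall staples (m): 0 hanging down (it falls back by its weight), at most 0.016. Above about 0.006 the head clears the lip.
- keeper: Dark steel keeper fixed to the front of the latch post: a floor, an upright front wall 30 mm tall on the robot's side, open on top, and across its mouth (gate side) a bent-up lip 5 mm thick, 29 mm wide, standing 7 mm above the floor. Origin in the middle of the lip's top edge; axes as the frame's. Its place along y varies by a few mm.
- glue_bottle: Yellow glue bottle, 201 mm tall, origin under its base; bystander.
- screw_tub: Low clear tub of screws, 77 x 130 x 50 mm, origin under its base; bystander.
- wax_tin: Flat round tin, 71 mm across, 28 mm high, origin under its base; bystander.

How it is judged:
On the way, in this order (a step that is already met when the one before it is completed fails the run):
1. the bolt, not lifted (less than 3 mm), is drawn back until its head presses on the keeper's lip with more than 1.5 N (value of joint bolt_lift below 0.003 m and value of joint bolt_draw above 0.007 m and contact force between barrel_bolt and keeper above 1.5 N and value of joint gate below 0.05 rad), for 0.02 s.
2. the bolt is out of the keeper: the centre of its head more than 8.5 mm past the middle of the lip, the gate still shut (within 0.06 rad) (y of bolt_head in the frame of keeper above 0.0085 m and value of joint gate below 0.06 rad), for 0.1 s.
At the end, for the whole second after the job is handed in: The gate stands still (under 0.05 rad/s) between 0.23 and 0.47 rad open, held against its spring by the fingers, which still grip the bolt (more than 2 N) (value of joint gate between 0.23 and 0.47 rad and velocity of joint gate between -0.05 and 0.05 rad/s and contact force between the fingers and barrel_bolt above 2 N); the arm keeps its last pose, push and grip.
It fails at once if the bolt is forced against the keeper (more than 60 N) (contact force between barrel_bolt and keeper above 60 N).
It fails at once if the bottle, the tub or the tin is moved by more than 25 mm (distance of any of glue_bottle, screw_tub, wax_tin from where it was at the start of the episode above 0.025 m).
It also fails if it takes over 38 s, if anything falls off the work surface, if the arm or the gripper's body presses on something with over 40 N, if the wrist force passes 120 N, or if a joint passes its speed limit or range.

### The arm

A 6-joint arm with a two-finger parallel gripper is mounted at the origin on a cart in front of the work surface, level with it; the furniture and walls round the work are solid. World frame = base frame: x ahead of the robot, y to its left, z up, the work surface at z = 0. Lengths are in m, angles in rad, forces in N, time in s.
With the tool pointing down it reaches from about 0.375 to 0.9 m from the base axis. Payload 3.1 kg.
Tool frame: the origin (TCP) lies midway between the tips of the shut fingers; the grasp point (between the pads) lies 19 mm behind it; z points along the fingers, y is the direction in which the jaws open and shut (so a half turn about z gives the same grasp; the last joint's range is limited). The gripper opens to 85 mm and grips with 20 to 120 N. Pads are 22 mm wide; open, the fingers measure 114 mm over their backs; the gripper's body (76 mm by 85 mm) begins 54 mm behind the grasp point. The pads swing forward as they close: fully open they stand 13 mm farther back than shut.
Start: joints at [0.949, 0.527, 1.433, -0, 1.181, -0.178], TCP at [0.268, 0.564, 0.231] pointing down, gripper open.
Joint ranges: [-3.08, 3.08], [-0.75, 2.2], [0.22, 2.44], [-1.43, 4.57], [0, 2.65], [-2.85, 2.85]. Speed limits (rad/s): [2.79, 2.79, 3.14, 3.14, 3.14, 3.14].

### API

Orientations are given as a unit quaternion [w, x, y, z].
In Python, from cell import ctrl gives the robot as it stands. Calls block until the motion is done:
- ctrl.move_ptp(position, orientation): joint-space move of the TCP to a pose.
- ctrl.movel(position, attitude=None, speed=0.15): straight line of the TCP; attitude=None keeps the orientation; speed is the mean speed in m/s.
- ctrl.goto_joints(angles): joint-space move.
- ctrl.open_gripper() and ctrl.clamp(): open the fingers fully, or close them until they stop; the grip force is fixed at half the most.
- ctrl.dwell(seconds).
- ctrl.inverse_kinematics(position, orientation): joint angles nearest the present ones, or None.
- ctrl.grab_frame(name): name is "side" or "top"; returns a dict with "img" (400x640x3 uint8, red, green, blue), "fx", "fy", "cx", "cy" (pixels), "k1" (the pictures are not rectified: a ray, as slopes to the right and down, at radius r is drawn at 1 + k1 r^2 times it, then the intrinsics apply), "R" (3x3) and "t" (3): a world point X has camera coordinates R X + t. Camera axes: x right, y down, z forward; pixel columns grow to the right and rows downward; lengths in m; the calibration is good to about 2 mm. A picture is of the moment at which its call begins. There is no depth.
A pose or a line that the arm cannot do raises ctrl.IKError and nothing moves.
- ctrl.close_job(): hands the job in, once; it reports no verdict.
Readings, each from a call of its own:
- ctrl.read_time(): time.
- ctrl.read_qpos(): joint angles.
- ctrl.read_dq(): joint speeds.
- ctrl.read_effort(): joint torques, N m.
- ctrl.read_tool_pos(): TCP position.
- ctrl.read_tcp_rot(): TCP orientation.
- ctrl.read_force(): force on the tool from outside, world axes, zero at the start.
- ctrl.read_moment(): the same for the moment, N m.
- ctrl.read_finger_gap(): finger opening in m.
Only numpy, scipy, OpenCV 4.12 (cv2) and the standard library are available. Lean on these libraries where they do the work, as an engineer would, in place of code of your own. Each camera call takes 0.05 s, during which the arm holds its last target.

## Working session

There is one attempt and no reset: what is moved stays moved. The work goes in short steps, each a Python script; the robot and the scene stay as the last script left them, time stands still between calls to the robot, and variables do not carry over. Pictures are saved under pics/ and viewed, and the job is handed in when it is done.

```bash
ls; mkdir -p pics; python3 - <<'E'
from cell import ctrl
import cv2
for n in ("side","top"):
    f=ctrl.grab_frame(n); cv2.imwrite(f"pics/{n}0.png",f["img"][:,:,::-1])
    print(n,{k:(v.tolist() if hasattr(v,'tolist') else v) for k,v in f.items() if k!="img"})
print(ctrl.read_time(),ctrl.read_tcp_rot(),ctrl.read_force(),ctrl.read_finger_gap())
E
```

```text
pics
side {'fx': 379.14545775170564, 'fy': 379.14545775170564, 'cx': 310.7960292827315, 'cy': 202.69078708696279, 'k1': -0.05789800677694283, 'R': [[0.8011029052995678, -0.5985266341245277, -5.8001338915882937e-05], [-0.2825669290712596, -0.3781186034696363, -0.881579407827457], [0.5276268242951918, 0.7062522141230678, -0.4720357447592661]], 't': [-0.23442187837515333, 0.3673588584403851, 0.48173737423176505]}
top {'fx': 373.6244676936267, 'fy': 373.6244676936267, 'cx': 318.94252803225993, 'cy': 196.5810226938496, 'k1': -0.012354783795415119, 'R': [[-0.013946738545425798, -0.9999016648736536, -0.0014659695908761333], [-0.9983930758791129, 0.014006200676743463, -0.054909856849631684], [0.05492498994619654, 0.000697800471931488, -0.9984902395887059]], 't': [0.3015372199992599, 0.4825379892451224, 1.049237143901229]}
0.1 [-3.90647267e-04  2.20058360e-01  9.75486175e-01 -9.42446855e-04] [-0.74828919 -0.06747051  0.55200163] 0.08500001470195333
```

View pics/side0.png

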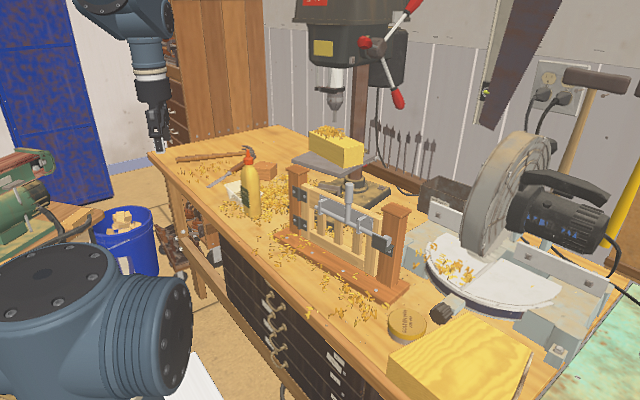

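View pics/top0.png

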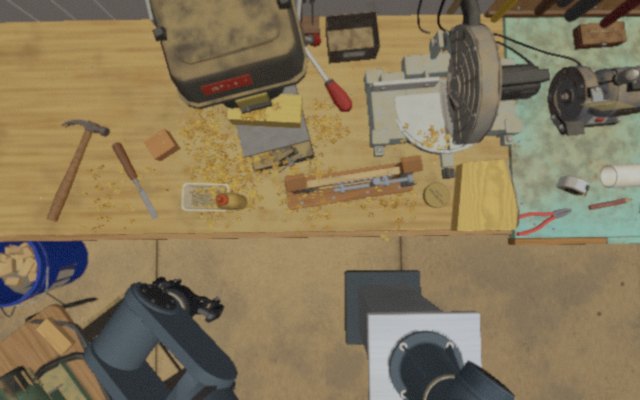

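The side view shows the handle at about (349,195), the keeper at about (382,243) and the posts at (298,175) and (397,215). In the top view the gate runs from (295,184) to (411,164), with the tub and bottle at (213,197) and the tin at (436,194). I'll zoom in on both.

```bash
python3 - <<'E'
import cv2
a=cv2.imread("pics/side0.png")[150:320,270:430]; cv2.imwrite("pics/side0z.png",cv2.resize(a,None,fx=3.5,fy=3.5,interpolation=cv2.INTER_CUBIC))
a=cv2.imread("pics/top0.png")[140:220,270:460]; cv2.imwrite("pics/top0z.png",cv2.resize(a,None,fx=4,fy=4,interpolation=cv2.INTER_CUBIC))
E
```

```text
(no output)
```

View pics/side0z.png

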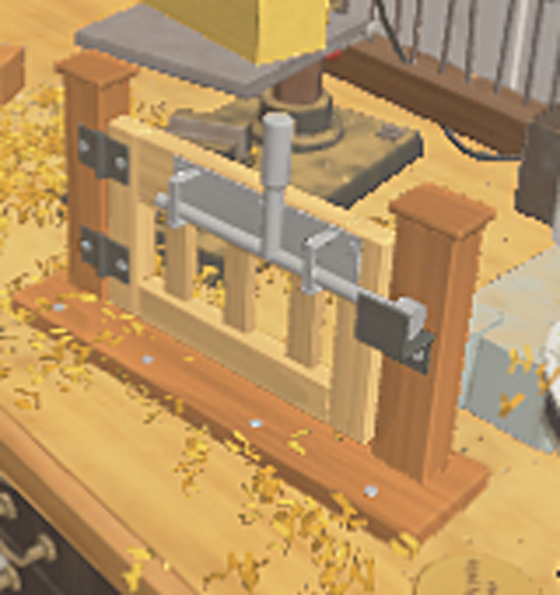

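View pics/top0z.png

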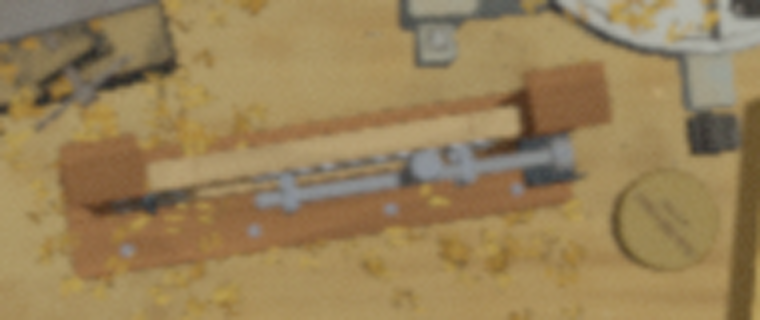

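The zooms show the handle top at (349,184) in side and (377,181) in top. In the top view the pale gate top edge runs from about (307,183) to (399,170). I'll mask these next.

```bash
cat > h.py <<'E'
import numpy as np, cv2
def ray(f,uv):
    K=np.array([[f["fx"],0,f["cx"]],[0,f["fy"],f["cy"]],[0,0,1.]])
    p=cv2.undistortPoints(np.array(uv,float).reshape(-1,1,2),K,np.array([f["k1"],0,0,0,0.]))[:,0]
    d=np.c_[p,np.ones(len(p))]@np.array(f["R"]); o=-np.array(f["R"]).T@np.array(f["t"]); return o,d
def plane(f,uv,z):
    o,d=ray(f,uv); return o+d*((z-o[2])/d[:,2])[:,None]
def tri(f,a,g,b):
    o1,d1=ray(f,[a]);o2,d2=ray(g,[b]);d1=d1[0];d2=d2[0]
    s=np.linalg.lstsq(np.c_[d1,-d2],o2-o1,rcond=None)[0]
    p,q=o1+s[0]*d1,o2+s[1]*d2; return (p+q)/2,np.linalg.norm(p-q)
def proj(f,X):
    c=np.array(f["R"])@X+np.array(f["t"]);x=c[:2]/c[2];x=x*(1+f["k1"]*(x@x));return x*f["fx"]+[f["cx"],f["cy"]]
E
python3 - <<'E'
from cell import ctrl
from h import *
S=ctrl.grab_frame("side");T=ctrl.grab_frame("top")
def hsv(f): return cv2.cvtColor(f["img"],cv2.COLOR_RGB2HSV).astype(int)
hs,ht=hsv(S),hsv(T)
# handle in side
for r in range(180,206,2): print(r,[(c,*hs[r,c,1:]) for c in range(343,357)])
# gate top edge in top
m=((ht[...,0]>10)&(ht[...,0]<25)&(ht[...,1]<130)&(ht[...,2]>160)).astype(np.uint8)
m[:160]=0;m[192:]=0;m[:,:300]=0;m[:,405:]=0
g=((ht[...,1]<60)&(ht[...,2]>110)).astype(np.uint8)
g[:165]=0;g[200:]=0;g[:,:325]=0;g[:,420:]=0
b=((ht[...,0]<12)&(ht[...,1]>110)).astype(np.uint8);
v=T["img"].copy();v[m>0]=[255,0,0];v[g>0]=[0,255,0];v[b>0]=[0,0,255]
v=v[140:220,270:460,::-1]
cv2.imwrite("pics/mask1.png",cv2.resize(v,None,fx=4,fy=4,interpolation=cv2.INTER_NEAREST))
E
```

```text
180 [(343, np.int64(103), np.int64(171)), (344, np.int64(83), np.int64(105)), (345, np.int64(43), np.int64(72)), (346, np.int64(67), np.int64(91)), (347, np.int64(84), np.int64(112)), (348, np.int64(100), np.int64(148)), (349, np.int64(109), np.int64(173)), (350, np.int64(111), np.int64(181)), (351, np.int64(114), np.int64(184)), (352, np.int64(114), np.int64(181)), (353, np.int64(111), np.int64(175)), (354, np.int64(110), np.int64(171)), (355, np.int64(109), np.int64(168)), (356, np.int64(112), np.int64(169))]
182 [(343, np.int64(84), np.int64(127)), (344, np.int64(65), np.int64(83)), (345, np.int64(53), np.int64(58)), (346, np.int64(94), np.int64(190)), (347, np.int64(61), np.int64(205)), (348, np.int64(51), np.int64(196)), (349, np.int64(49), np.int64(194)), (350, np.int64(46), np.int64(194)), (351, np.int64(79), np.int64(211)), (352, np.int64(82), np.int64(131)), (353, np.int64(62), np.int64(91)), (354, np.int64(59), np.int64(103)), (355, np.int64(52), np.int64(108)), (356, np.int64(51), np.int64(111))]
184 [(343, np.int64(94), np.int64(135)), (344, np.int64(83), np.int64(86)), (
[... 4824 characters left out ...]
, (352, np.int64(54), np.int64(151)), (353, np.int64(111), np.int64(174)), (354, np.int64(114), np.int64(184)), (355, np.int64(110), np.int64(185)), (356, np.int64(112), np.int64(192))]
204 [(343, np.int64(87), np.int64(200)), (344, np.int64(130), np.int64(228)), (345, np.int64(100), np.int64(168)), (346, np.int64(19), np.int64(134)), (347, np.int64(12), np.int64(145)), (348, np.int64(13), np.int64(154)), (349, np.int64(11), np.int64(141)), (350, np.int64(3), np.int64(153)), (351, np.int64(93), np.int64(205)), (352, np.int64(115), np.int64(244)), (353, np.int64(114), np.int64(243)), (354, np.int64(115), np.int64(239)), (355, np.int64(119), np.int64(238)), (356, np.int64(114), np.int64(186))]
```

View pics/mask1.png

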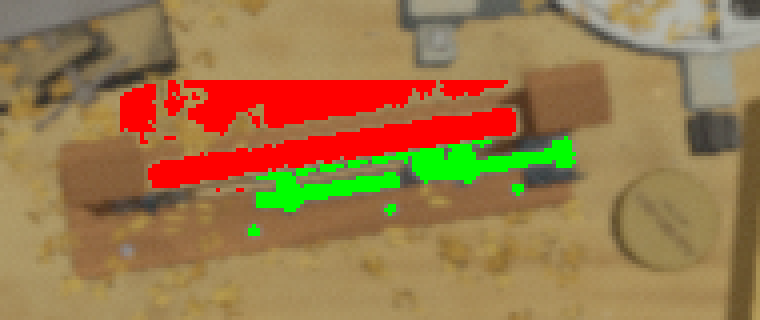

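```bash
python3 - <<'E'
from cell import ctrl
from h import *
S=ctrl.grab_frame("side");T=ctrl.grab_frame("top")
ht=cv2.cvtColor(T["img"],cv2.COLOR_RGB2HSV).astype(int)
m=((ht[...,0]>10)&(ht[...,0]<25)&(ht[...,1]<130)&(ht[...,2]>160)).astype(np.uint8)
n,l,st,c=cv2.connectedComponentsWithStats(m,connectivity=4)
k=l[174,380]; print(k,st[k],c[k])
ys,xs=np.nonzero(l==k); P=plane(T,np.c_[xs,ys],0.168)[:,:2]
print("gate rect",cv2.minAreaRect(P.astype(np.float32)))
mu=P.mean(0);w,V=np.linalg.eigh(np.cov((P-mu).T));d=V[:,1]*np.sign(V[1,1])
yaw=np.arctan2(-d[0],d[1]);print("mean",mu,"dir",d,"yaw",yaw,"ext",((P-mu)@d).min(),((P-mu)@d).max())
for t in [(377,180.7),(376.5,180.5),(377.2,181.2)]: print("handle top tri",tri(S,(349.1,183.6),T,t),plane(T,[t],.228))
print("side at .206",plane(S,[(349,193)],.206),"head", plane(T,[(410.7,178)],.138))
# post cap centres
for nme,uv in dict(hinge=[(285.8,176.5),(305,173.5),(306.5,187.5),(287.5,191)],latch=[(401.5,158.5),(420.3,155.5),(422.2,170),(403,173)]).items(): print(nme,plane(T,uv,.2)[:,:2].mean(0),plane(T,uv,.2)[:,:2].round(3).tolist())
E
```

```text
303 [307 167  92  20 610] [352.89508197 176.44262295]
gate rect ((0.5262718796730042, 0.21184784173965454), (0.01705004647374153, 0.22546207904815674), 8.12791633605957)
mean [0.52621253 0.21116893] dir [-0.13928395  0.99025248] yaw 0.13973828001088662 ext -0.11205997765485719 0.11339262456497595
handle top tri (array([0.50927791, 0.16195486, 0.22730892]), np.float64(5.4418239025835576e-05)) [[0.5092333  0.16204517 0.228     ]]
handle top tri (array([0.50993421, 0.16289093, 0.22674381]), np.float64(0.00027349870799106107)) [[0.50970581 0.16317259 0.228     ]]
handle top tri (array([0.50833328, 0.16139359, 0.2277403 ]), np.float64(0.0005676775270073409)) [[0.50808544 0.16161596 0.228     ]]
side at .206 [[0.51026076 0.1618918  0.206     ]] head [[0.52347957 0.06294924 0.138     ]]
hinge [0.51123277 0.34758599] [[0.525, 0.372], [0.531, 0.327], [0.498, 0.324], [0.491, 0.368]]
latch [0.54970485 0.07485268] [[0.564, 0.099], [0.57, 0.054], [0.536, 0.051], [0.529, 0.096]]
```

Measurements agree: the handle top triangulates to z 0.227 (expected 0.228), the gate measures 225 × 17 mm (230 × 18), and the posts are 275 mm apart (280). Both cues put the yaw at 0.140 rad. I'll go above the handle with the jaws along the gate.

```bash
cat >> h.py <<'E'
YAW=0.140
ex=np.array([np.cos(YAW),np.sin(YAW),0]);ey=np.array([-np.sin(YAW),np.cos(YAW),0]);ez=np.array([0,0,1.])
def quat(th=0):
    a=(-YAW+th)/2; return [0,float(np.sin(a)),float(np.cos(a)),0]
H=np.array([0.5095,0.162,0.206])
E
python3 - <<'E'
from cell import ctrl
from h import *
ctrl.movel([0.268,0.564,0.30],speed=0.2)
ctrl.move_ptp([H[0],H[1],0.30],quat())
ctrl.movel([H[0],H[1],0.255],speed=0.15)
print(ctrl.read_time(),ctrl.read_tool_pos(),ctrl.read_force(),ctrl.read_qpos())
for n in ("side","top"):
    f=ctrl.grab_frame(n);a=f["img"][:,:,::-1]
    a=a[100:270,270:430] if n=="side" else a[120:240,270:460]
    cv2.imwrite(f"pics/{n}1.png",cv2.resize(a,None,fx=3.5,fy=3.5,interpolation=cv2.INTER_CUBIC))
E
```

```text
2.9583 [0.50944916 0.16257774 0.25494351] [ 0.23252157 -0.04909556 -0.03014815] [ 9.97780353e-02  3.77399811e-01  1.63047000e+00  8.03074070e-05
  1.13423229e+00 -1.61202512e+00]
```

View pics/side1.png

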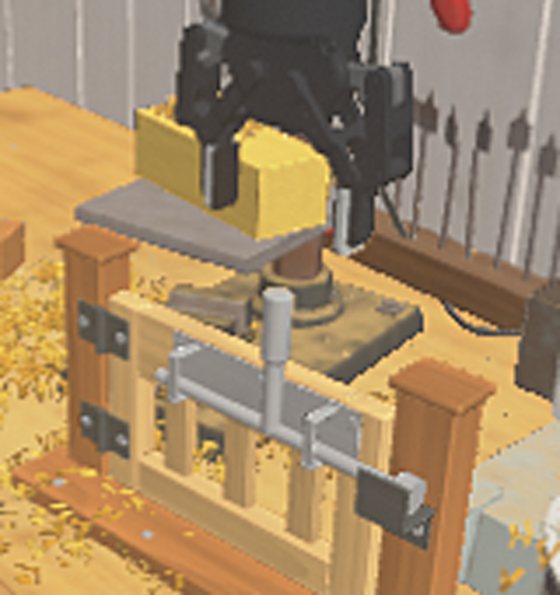

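View pics/top1.png

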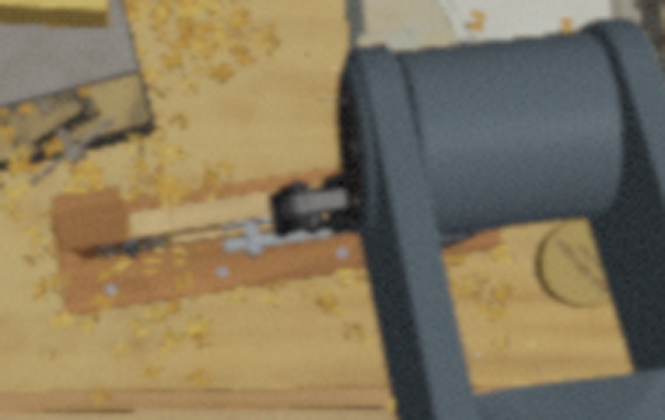

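In the side view the jaws straddle the handle along the gate, with the tips at about (333,158) and (369,170) around the handle at (349,185). Next I descend and clamp.

```bash
python3 - <<'E'
from cell import ctrl
from h import *
for z in (.225,.205,.188):
    ctrl.movel([H[0],H[1],z],speed=0.1); print(ctrl.read_tool_pos(),ctrl.read_force())
ctrl.clamp();print("clamped",ctrl.read_time(),ctrl.read_finger_gap(),ctrl.read_tool_pos(),ctrl.read_force(),ctrl.read_moment())
f=ctrl.grab_frame("side");a=f["img"][100:270,270:430,::-1]
cv2.imwrite("pics/side2.png",cv2.resize(a,None,fx=3.5,fy=3.5,interpolation=cv2.INTER_CUBIC))
E
```

```text
[0.50978117 0.16200134 0.22535822] [ 0.54225423 -0.17893594  1.0578996 ]
[0.50953347 0.16199697 0.20517377] [-0.14345224  0.25201389  0.55290914]
[0.50937328 0.16199744 0.18806251] [-0.07621235  0.48584765 -0.18878718]
clamped 4.8083 0.01642389531302752 [0.50965139 0.16204387 0.18837001] [-0.79191259  0.14375497  2.92184796] [-0.01121825  0.09420271  0.01881962]
```

View pics/side2.png

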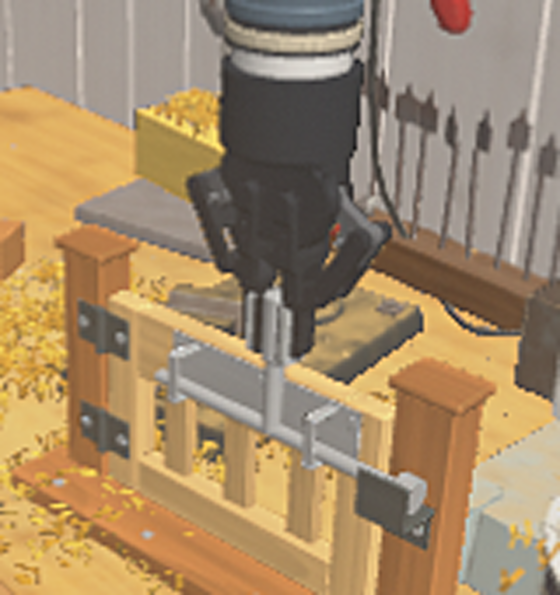

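The gap reads 16.4 mm on an 18 mm handle, and the handle appears in front of the fingers, so the grip may be off-centre in x. I'll check that before pulling.

```bash
python3 - <<'E'
from cell import ctrl
from h import *
S=ctrl.grab_frame("side");T=ctrl.grab_frame("top")
p=ctrl.read_tool_pos();g=ctrl.read_finger_gap()/2
s=8;a=S["img"][165:220,310:400,::-1];a=cv2.resize(a,None,fx=s,fy=s,interpolation=cv2.INTER_CUBIC)
def dot(X,c):
    u=proj(S,X);cv2.circle(a,(int((u[0]+.5-310)*s),int((u[1]+.5-165)*s)),3,c,-1);return u.round(1)
for dy in(-g,g):
  for dx in (-.011,.011):
    for dz in (0,.025): dot(p+ex*dx+ey*dy+ez*dz,(0,0,255) if dx<0 else (0,255,0))
print(dot(p+ez*.019,(255,0,0)),dot(p+ez*.04,(255,0,0)))
cv2.imwrite("pics/side3.png",a)
E
```

```text
[348.8 192.5] [349.3 183.1]
```

View pics/side3.png

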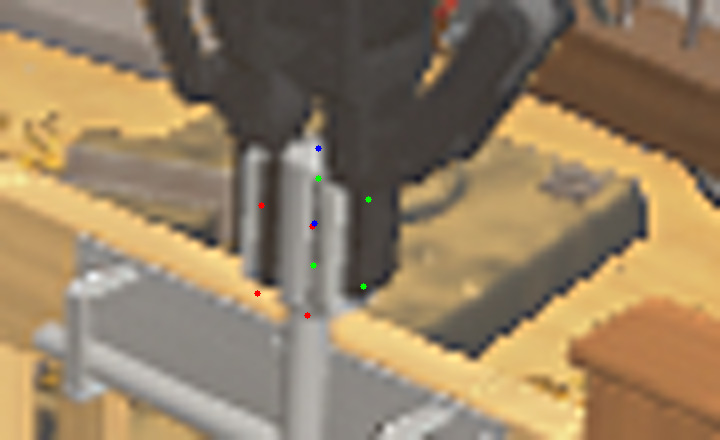

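The handle (8x-zoom columns 283–327) sits between the left pad (245–268) and the right pad (325–345), whose edge partly covers it. It's gripped, off by 3 mm at most. Now a gentle draw in 1 mm steps while watching the force.

```bash
python3 - <<'E'
from cell import ctrl
from h import *
p0=np.array([H[0],H[1],.188]);np.save("p0.npy",p0)
F0=np.array(ctrl.read_force());print(F0@ey)
for i in range(1,20):
    ctrl.movel((p0+ey*.001*i).tolist(),speed=0.01)
    F=np.array(ctrl.read_force());q=np.array(ctrl.read_tool_pos())-p0
    print(i,"y %.4f x %.4f z %.4f  Fx %.1f Fy %.1f Fz %.1f"%(q@ey,q@ex,q[2],F@ex,F@ey,F[2]),round(ctrl.read_time(),2))
    if F@ey< -7 : break
E
```

```text
-0.030795438339542888
1 y 0.0008 x 0.0002 z 0.0003  Fx -1.1 Fy -1.2 Fz 5.7 5.21
2 y 0.0018 x 0.0002 z 0.0003  Fx -0.6 Fy -0.3 Fz 5.1 5.46
3 y 0.0029 x 0.0002 z 0.0003  Fx -1.4 Fy -1.9 Fz 4.8 5.71
4 y 0.0039 x 0.0002 z 0.0003  Fx 0.3 Fy -1.5 Fz 4.4 5.96
5 y 0.0048 x 0.0002 z 0.0003  Fx -0.5 Fy -0.9 Fz 5.2 6.21
6 y 0.0058 x 0.0002 z 0.0003  Fx -1.3 Fy -1.2 Fz 5.6 6.46
7 y 0.0069 x 0.0002 z 0.0004  Fx -1.2 Fy -0.7 Fz 4.5 6.71
8 y 0.0079 x 0.0002 z 0.0004  Fx -0.9 Fy -0.7 Fz 5.2 6.96
9 y 0.0089 x 0.0002 z 0.0003  Fx -1.6 Fy -1.5 Fz 5.0 7.21
10 y 0.0098 x 0.0002 z 0.0004  Fx -1.3 Fy -1.1 Fz 5.7 7.46
11 y 0.0109 x 0.0002 z 0.0003  Fx -1.5 Fy -0.4 Fz 5.1 7.71
12 y 0.0117 x 0.0002 z 0.0004  Fx -0.9 Fy -1.4 Fz 4.9 7.96
13 y 0.0118 x 0.0002 z 0.0004  Fx -1.1 Fy -4.4 Fz 5.2 8.21
14 y 0.0118 x 0.0002 z 0.0003  Fx -2.0 Fy -8.1 Fz 6.1 8.46
```

The head butted at 11.7 mm of draw with about 7 N and z unchanged, so it wasn't lifted. Next I ease the pull slightly, lift 10 mm, and draw out in steps.

```bash
python3 - <<'E'
from cell import ctrl
from h import *
p0=np.load("p0.npy")
def go(y,z,s):
    ctrl.movel((p0+ey*y+ez*z).tolist(),speed=s)
    F=np.array(ctrl.read_force());q=np.array(ctrl.read_tool_pos())-p0
    print("cmd %.3f %.3f | y %.4f x %.4f z %.4f  Fx %.1f Fy %.1f Fz %.1f"%(y,z,q@ey,q@ex,q[2],F@ex,F@ey,F[2]),round(ctrl.read_time(),2)); return F
ok=True
for z in (.002,.004,.006,.008,.0095):
    go(.0125,z,.02)
for y in np.arange(.0145,.0385,.002):
    F=go(y,.0095,.02)
    if abs(F@ey)>15: print("STOP");break
f=ctrl.grab_frame("side");a=f["img"][150:270,290:430,::-1]
cv2.imwrite("pics/side4.png",cv2.resize(a,None,fx=5,fy=5,interpolation=cv2.INTER_CUBIC))
E
```

```text
cmd 0.013 0.002 | y 0.0118 x -0.0000 z 0.0016  Fx 0.9 Fy -4.9 Fz -1.1 8.73
cmd 0.013 0.004 | y 0.0119 x -0.0000 z 0.0036  Fx 1.6 Fy -5.0 Fz -3.1 8.98
cmd 0.013 0.006 | y 0.0129 x -0.0000 z 0.0059  Fx 1.0 Fy -1.0 Fz -2.4 9.23
cmd 0.013 0.008 | y 0.0129 x 0.0000 z 0.0082  Fx 1.5 Fy -1.1 Fz -0.9 9.48
cmd 0.013 0.009 | y 0.0129 x 0.0000 z 0.0096  Fx 1.0 Fy -0.3 Fz -1.5 9.73
cmd 0.015 0.009 | y 0.0147 x -0.0000 z 0.0095  Fx 0.8 Fy -0.5 Fz -1.4 9.98
cmd 0.017 0.009 | y 0.0166 x -0.0000 z 0.0095  Fx 1.3 Fy -0.2 Fz -2.4 10.23
cmd 0.019 0.009 | y 0.0187 x -0.0000 z 0.0095  Fx 1.3 Fy -0.5 Fz -1.8 10.48
cmd 0.021 0.009 | y 0.0207 x -0.0000 z 0.0095  Fx 2.2 Fy 0.3 Fz -1.6 10.73
cmd 0.022 0.009 | y 0.0227 x -0.0000 z 0.0095  Fx 0.3 Fy -0.6 Fz -1.2 10.98
cmd 0.025 0.009 | y 0.0247 x -0.0000 z 0.0095  Fx 1.2 Fy -0.1 Fz -1.8 11.23
cmd 0.027 0.009 | y 0.0267 x -0.0000 z 0.0095  Fx 0.6 Fy 0.0 Fz -1.5 11.48
cmd 0.029 0.009 | y 0.0287 x -0.0000 z 0.0095  Fx 1.2 Fy -0.4 Fz -1.4 11.73
cmd 0.030 0.009 | y 0.0307 x -0.0000 z 0.0095  Fx 1.4 Fy -0.7 Fz -1.5 11.98
cmd 0.033 0.009 | y 0.0327 x -0.0000 z 0.0095  Fx 1.7 Fy -0.3 Fz -1.8 12.23
cmd 0.035 0.009 | y 0.0347 x -0.0000 z 0.0095  Fx 0.0 Fy -0.8 Fz -1.8 12.48
cmd 0.036 0.009 | y 0.0367 x -0.0001 z 0.0095  Fx 0.5 Fy -0.2 Fz -1.4 12.73
```

View pics/side4.png

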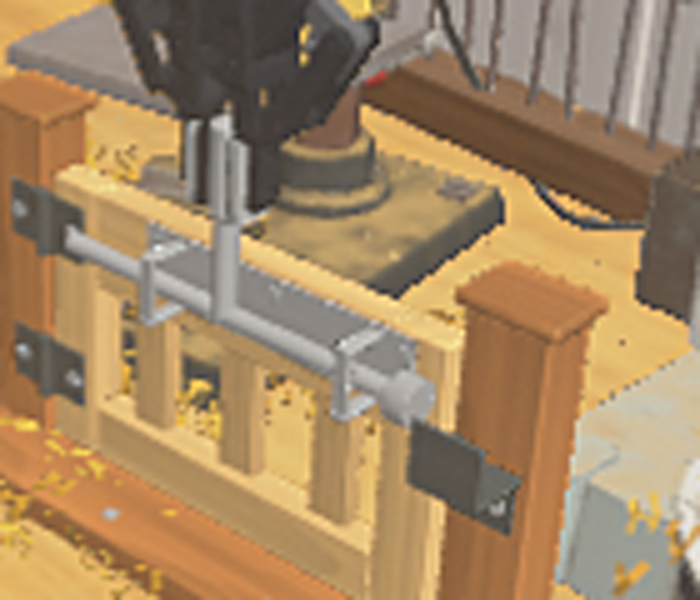

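The head is clear of the keeper: its head is at (418,397) in the 5x crop, hinge-side of the keeper mouth at (410,450). Forces stayed low. Now I swing the gate along the arc about the hinge, turning the tool with it.

```bash
python3 - <<'E'
from cell import ctrl
from h import *
p0=np.load("p0.npy");P=p0+ey*.0365+ez*.0095
hin=np.array([.5268,.2103,0])-.012*ex+.1175*ey
r=P-hin;r[2]=0
print("r in frame",r@ex,r@ey)
for th in np.linspace(0.03,0.36,12):
    c,s=np.cos(th),np.sin(th)
    q=hin+np.array([c*r[0]+s*r[1],-s*r[0]+c*r[1],P[2]])
    ctrl.movel(q.tolist(),quat(th),speed=0.02)
    F=np.array(ctrl.read_force())
    rad=np.array([r[0]*c+s*r[1],-s*r[0]+c*r[1],0]);rad/=np.linalg.norm(rad);tan=np.array([rad[1],-rad[0],0])
    print("th %.2f Ftan %.1f Frad %.1f Fz %.1f err"%(th,F@tan,F@rad,F[2]),(1e3*(np.array(ctrl.read_tool_pos())-q)).round(1),round(ctrl.read_time(),2))
    if np.linalg.norm(F)>20: print("STOP");break
np.save("q.npy",q)
print(ctrl.read_finger_gap())
for n in ("side","top"):
    f=ctrl.grab_frame(n);a=f["img"][:,:,::-1]
    a=a[150:300,270:430] if n=="side" else a[120:240,270:460]
    cv2.imwrite(f"pics/{n}5.png",cv2.resize(a,None,fx=4,fy=4,interpolation=cv2.INTER_CUBIC))
E
```

```text
r in frame -0.011870669171795334 -0.12641333673372504
th 0.03 Ftan -2.5 Frad 0.2 Fz -2.0 err [0.3 0.2 0.2] 13.12
th 0.06 Ftan -1.7 Frad -1.2 Fz -2.1 err [0.2 0.1 0.1] 13.47
th 0.09 Ftan -2.1 Frad -0.5 Fz -1.8 err [0.1 0.1 0.1] 13.81
th 0.12 Ftan -2.4 Frad -0.8 Fz -2.2 err [0.1 0.  0.1] 14.15
th 0.15 Ftan -2.7 Frad -0.3 Fz -3.0 err [ 0.1 -0.1  0. ] 14.49
th 0.18 Ftan -3.0 Frad 0.1 Fz -1.8 err [ 0.1 -0.1  0. ] 14.83
th 0.21 Ftan -3.4 Frad 0.8 Fz -1.0 err [ 0.  -0.1  0. ] 15.18
th 0.24 Ftan -2.7 Frad 0.7 Fz -3.0 err [ 0.  -0.1  0. ] 15.52
th 0.27 Ftan -2.3 Frad 1.0 Fz -2.4 err [ 0.1 -0.1  0. ] 15.86
th 0.30 Ftan -3.6 Frad 1.3 Fz -1.7 err [0.1 0.  0. ] 16.2
th 0.33 Ftan -4.9 Frad 0.3 Fz -2.0 err [ 0.1 -0.   0.1] 16.54
th 0.36 Ftan -4.2 Frad 1.1 Fz -1.9 err [ 0.1 -0.   0. ] 16.88
0.016503214327916755
```

View pics/side5.png

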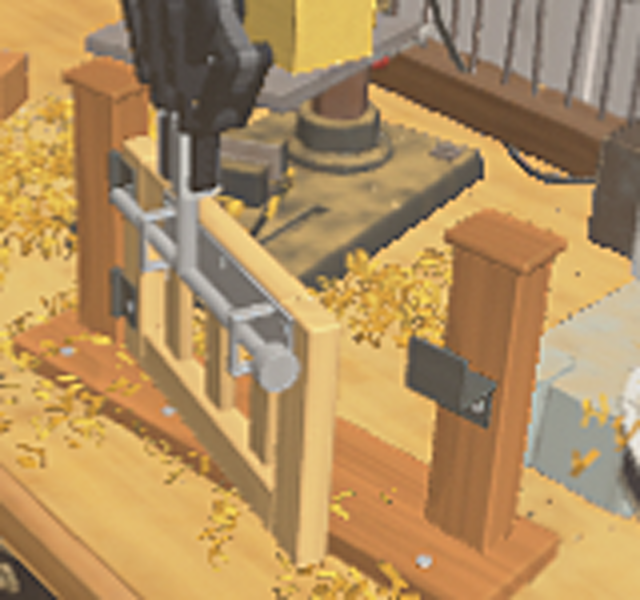

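View pics/top5.png

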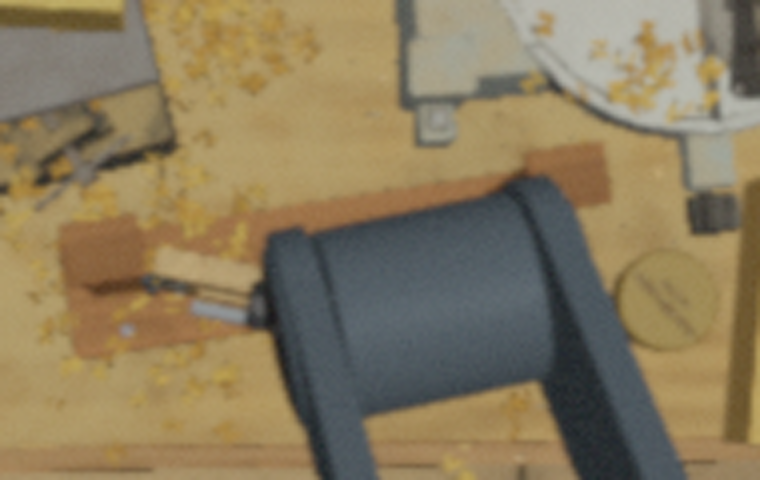

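```bash
python3 - <<'E'
from cell import ctrl
from h import *
S=ctrl.grab_frame("side");T=ctrl.grab_frame("top")
# back top edge & front top edge of gate, z=.168
for a,b in [((323/4+270,230.0),(200/4+270,150+197/4)),((337/4+270,150+322/4),(205/4+270,150+200/4))]:
    A,B=plane(S,[a,b],.168);d=B-A;print("gate angle",np.arctan2(d[0],d[1])+YAW,A.round(3))
t0=ctrl.read_tool_pos();ctrl.dwell(1.0);print((np.array(ctrl.read_tool_pos())-t0)*1e3,ctrl.read_force(),ctrl.read_finger_gap(),abs(np.array(ctrl.read_dq())).max(),ctrl.read_time())
i0=cv2.imread("pics/side0.png")[:,:,::-1].astype(int)
for n,(r,c) in dict(bottle=((140,222),(235,265)),tin=((300,345),(385,430)),tub=((175,215),(222,250))).items():
    print(n,abs(S["img"].astype(int)-i0)[r[0]:r[1],c[0]:c[1]].mean().round(2))
E
```

```text
gate angle 0.3648244016770573 [0.461 0.099 0.168]
gate angle 0.33427744583168395 [0.465 0.094 0.168]
[-0.10777368  0.0176419  -0.02902868] [ 3.90884939 -1.47605336 -1.36885485] 0.017161855548443662 0.0010946229692386567 18.0833
bottle 0.95
tin 0.84
tub 0.88
```

The gate angle measures 0.33–0.36 rad, the arm is still, the grip holds and the bystanders haven't moved. I'm handing in.

```bash
python3 - <<'E'
from cell import ctrl
ctrl.close_job();print(ctrl.read_time())
E
```

```text
the job is handed in; nothing more can be done
the job is handed in; nothing more can be done
```

The job is handed in with the gate held open at about 20 degrees and the bolt handle still gripped. No verdict was reported. The clock read 18.1 s just before, against a limit of 38 s.

- **Butting the lip:** I drew the bolt back without lifting it (height changed by less than 0.5 mm). The head met the lip after 11.7 mm of draw, at about 7–8 N on the wrist, well under the 60 N limit.
- **Clearing the keeper:** I lifted about 9.5 mm while keeping a light pull, then drew 25 mm past the butting point. The side picture showed the head clear of the keeper.
- **Swinging the gate:** I swung it to a commanded 0.36 rad. The final picture measured 0.33 and 0.36 rad.
- **Last checks:** Over a one-second hold the tool moved 0.1 mm. It was holding about 4 N against the closing spring. The bottle, tub and tin looked unchanged in the side picture.
- **One reading that disagreed:** the finger gap read 16.4–17.2 mm on the 18 mm handle. A zoomed picture showed the handle between the pads, and the grip held throughout.

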